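Fold back the bifold cover of the piston bay

ROBOT

A 6-joint arm with a two-finger parallel gripper is mounted at the origin on a cart in front of the work surface, level with it; the furniture and walls round the work are solid. World frame = base frame: x ahead of the robot, y to its left, z up, the work surface at z = 0. Lengths are in m, angles in degrees, forces in N, time in s.
With the tool pointing down it reaches from about 0.375 to 0.9 m from the base axis. Payload 3.1 kg.
Tool frame: the origin (TCP) lies at the very end of the fingers, on their centre line; the grasp point (between the pads) lies behind it (bot.grip_depth is the z of the grasp point in the tool frame, in m); z points along the fingers, y is the direction in which the jaws open and shut (so a half turn about z gives the same grasp; the last joint's range is limited). The gripper opens to 87 mm and grips with 3 to 60 N. Pads are 19 mm wide; open, the fingers measure 117 mm over their backs; the gripper's body (75 mm by 190 mm) begins 51 mm behind the grasp point.
Start: joints at [-84.196, 30.224, 82.088, -0, 67.689, -10.227], TCP at [0.173, -0.601, 0.223] pointing down, gripper open.
Joint ranges: [-176.69, 176.69], [-43.24, 126.21], [12.49, 139.97], [-82, 262], [0, 151.66], [-163.58, 163.58]. Speed limits (degrees/s): [159.86, 159.86, 180, 180, 180, 180].

INTERFACE

Orientations are given as a 3x3 rotation matrix whose columns are the frame's x, y, z axes.
In Python, from rig import bot, vision gives the robot as it stands. The module is installed in compiled form; this text tells all that it offers.
- The arm moves only by the shell command python3 -m jog 'ROWS'. ROWS is JSON, a list of rows, each a list of 3 entries, a list of its own where there are three numbers: the shift along the tool's x, y, z in mm, then the turn, a rotation vector about the tool's x, y, z in degrees, then the closure, from 0 (fully open) to 1 (shut). In form: [[[dx, dy, dz], [wx, wy, wz], fingers], ...]. A call has 1 to 12 rows; each row is the pose to reach, as a shift and turn from the pose commanded when the call began, along the tool's axes at that moment; what a row does not reach only later rows make up. A row lasts 1/12 s, in which the tool goes at most 41.7 mm and 7.16 degrees, less where a joint would pass 70% of its speed; a pose out of reach is approached as far as the arm can. A call with a gripper value outside its range is refused whole. The fingers move at their own pace and stop on an object; the grip force is fixed at half the most. Time passes only in rows, so rows that repeat a pose let the fingers close. It gives the time, the measured TCP pose, the force and the opening at its end, in the units of the state.
- bot.read_state(): the state, without advancing time (a new reading comes with each control period).
- vision.capture(name): name is "scene" or "top"; returns the picture (384x512x3 uint8, red, green, blue); there is no depth.
- vision.camera_info(name): a dict with "intrinsics" (3x3 intrinsics, pixels), "dist" ([k1, k2, p1, p2, k3] as OpenCV has them; the pictures are not rectified), "camera_from_world" (4x4, takes a point from world to camera coordinates). Camera axes: x right, y up, looking along -z (the intrinsics and any distortion apply to the point x, -y, -z); pixel columns grow to the right and rows downward; lengths in m; the calibration is good to about 2 mm. A picture is of the moment at which its call begins. camera_info takes no time and is no camera call.
- bot.hand_in(): hands the job in, once; it reports no verdict.
The state is a dict: "time_s": time; "joint_positions": joint angles; "qvel": joint speeds; "tau": joint torques, N m; "position": TCP position; "tcp_rot": TCP orientation; "force": force on the tool from outside, world axes, zero at the start; "moment": the same for the moment, N m; "opening": opening from 0.0 (shut) to 1.0 (fully open).
Only numpy, scipy, OpenCV 4.12 (cv2) and the standard library are available. Lean on these libraries where they do the work, as an engineer would, in place of code of your own. Each camera call takes 0.05 s, during which the arm holds its last target. There are 200 camera calls.

TASK

Two identical open-topped parts bays stand on the bench, each with a half-open bifold cover across its front. Open the bay that holds the piston: push its cover along by the black knob until the two panels are folded fully flat against each other. Leave the cover of the bay with the gear as it is.

Things in the scene. Friction and masses are not known exactly. Their poses are not given: they have to be found in the camera images.
- piston_bay: fixed grey tray holding one piston (66 mm wide, 54 high); 150 (x) x 200 (y) mm, walls 78 mm high. Origin: centre of underside; x from open front to back, z up. Front cover: two upright aluminium panels 82 long, 8 thick, tops at 85 mm. Panel 1 is hinged at (-62, +88) mm, panel 2 on panel 1; panel 2's far end carries the knob in a guide along the front, x = -62 mm, parallel to y
- piston_bay_fold (a joint): angle between the two panels of the piston bay's cover: 0 in one line across the front, 3.14 rad folded flat together (hard stop, knob then at y = +79 mm in the bay's frame). Starts about 0.7 to 1.4, stays where left. Folding swings the joint between the panels out in front of the bay, up to 82 mm before the guide
- piston_bay_knob (a point): middle of the black upright round knob on the far end of panel 2: 16 mm in diameter, 40 high (90 to 130 mm above the bench), centre at 110 mm. It slides only along the guide; pushing it in the bay's +y direction (1 to 6 N), from y = -70..-35 mm at the start, folds the cover. No obstacle beside its path at its height
- gear_bay_knob (a point): middle of the same knob on the other, identical bay, which holds one flat toothed gear (68 mm wide, 18 high) and stands to the left or right of the piston bay. To be left as it is

How it is judged (in metres and radians):
At the end, for the whole second after the job is handed in: The two panels of the piston bay's cover are folded flat against each other (fold angle above 2.93 rad, within 12 degrees of flat) and at rest, and the knob of the gear bay's cover is within 15 mm of where it started (value of joint piston_bay_fold above 2.93 rad and velocity of joint piston_bay_fold below 0.1 rad/s and distance of gear_bay_knob from where it was at the start of the episode below 0.015 m); the robot touches nothing.
It fails at once if the gear bay's cover is moved (its knob by more than 15 mm) (distance of gear_bay_knob from where it was at the start of the episode above 0.015 m).
It also fails if it takes over 40 s, if anything falls off the work surface, if the arm or the gripper's body presses on something with over 40 N, if the wrist force passes 120 N, or if a joint passes its speed limit or range.

## Working session

There is one attempt and no reset: what is moved stays moved. The work goes in short steps, Python scripts to look and compute and a shell command to move; the robot and the scene stay as the last step left them, time stands still between calls to the robot, and variables do not carry over. Pictures are saved under pics/ and viewed, about 8 in all and at most 12, crops included, and the job is handed in when it is done.

```bash
mkdir -p pics; cat > h.py <<'E'
import numpy as np, cv2
from rig import bot, vision
def ray(name,u,v):
    c=vision.camera_info(name);K=np.array(c["intrinsics"]);T=np.array(c["camera_from_world"])
    x,y=cv2.undistortPoints(np.array([[[u,v]]],float),K,np.array(c["dist"],float))[0,0]
    R=T[:3,:3];return -R.T@T[:3,3], R.T@np.array([x,-y,-1])
def onz(name,u,v,z):
    o,d=ray(name,u,v);return o+d*(z-o[2])/d[2]
def snap(name,f):
    im=vision.capture(name);cv2.imwrite("pics/"+f,im[:,:,::-1]);return im
E
python3 - <<'E'
from h import *
snap("top","top0.png");snap("scene","scene0.png")
s=bot.read_state();print(s["time_s"],s["position"],np.round(s["tcp_rot"],3),bot.grip_depth,s["opening"])
for n in("top","scene"):print(ray(n,256,192))
E
```

```text
0.1 [ 0.17256401 -0.60004397  0.22167918] [[ 0.961  0.276 -0.   ]
 [ 0.276 -0.961  0.002]
 [ 0.    -0.002 -1.   ]] -0.0187 1.003405702080522
(array([ 0.46944968, -0.19852547,  0.99087559]), array([ 0.12083284,  0.02270407, -0.99251936]))
(array([0.16279166, 0.725919  , 0.64282102]), array([ 0.38305948, -0.78667885, -0.48423105]))
```

View pics/top0.png

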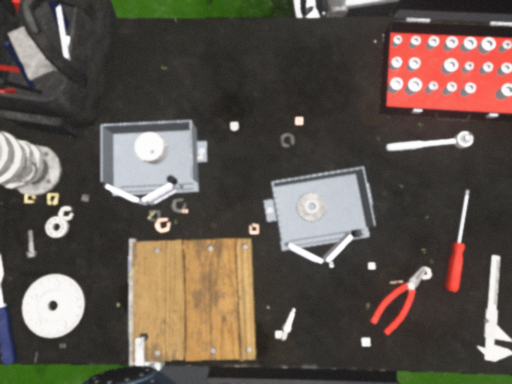

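View pics/scene0.png

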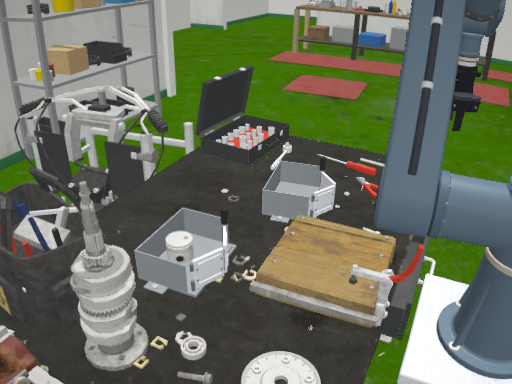

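```bash
python3 - <<'E'
from h import *
a=cv2.imread("pics/top0.png")[110:215,90:220];b=cv2.imread("pics/scene0.png")[195:300,125:255]
cv2.imwrite("pics/z.png",np.vstack([cv2.resize(x,(650,525),interpolation=2)[:,:] for x in (a,b)])[:, :]) 
cv2.imwrite("pics/z.png",np.hstack([cv2.resize(x,(396,320),interpolation=2) for x in (a,b)]))
for n,p in dict(top=[(173,181),(101,124),(192,121),(198,190),(104,186),(150,146)],gear=[(354,234)]).items():
  for q in p: print(n,q,*[np.round(onz("top",*q,z),3) for z in (.13,.078,.085)])
print(onz("scene",225,212,.13), onz("scene",224,225,.11))
E
```

```text
top (173, 181) [ 0.596 -0.01   0.13 ] [0.603 0.001 0.078] [ 0.602 -0.     0.085]
top (101, 124) [0.714 0.143 0.13 ] [0.728 0.164 0.078] [0.726 0.161 0.085]
top (192, 121) [ 0.721 -0.045  0.13 ] [ 0.736 -0.036  0.078] [ 0.734 -0.037  0.085]
top (198, 190) [ 0.577 -0.061  0.13 ] [ 0.584 -0.053  0.078] [ 0.583 -0.054  0.085]
top (104, 186) [0.584 0.13  0.13 ] [0.591 0.15  0.078] [0.59  0.147 0.085]
top (150, 146) [0.668 0.04  0.13 ] [0.68  0.054 0.078] [0.678 0.052 0.085]
gear (354, 234) [ 0.492 -0.373  0.13 ] [ 0.494 -0.383  0.078] [ 0.494 -0.382  0.085]
[0.58821993 0.00741514 0.13      ] [0.57946018 0.02770577 0.11      ]
```

View pics/z.png

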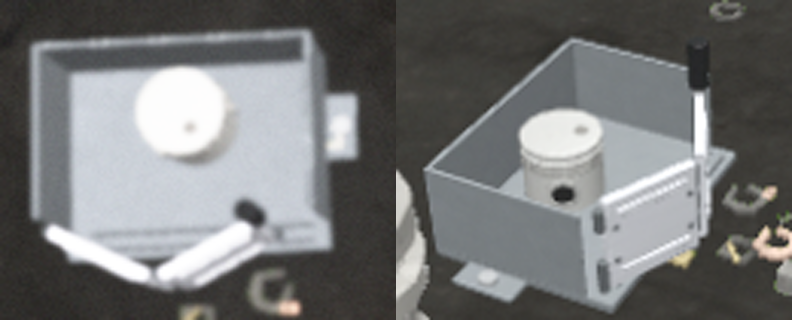

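The left bay in the picture (+y) holds the tall piston. Its knob is near world (0.597, -0.006), the bay's yaw is about 3°, and the knob should end near (0.591, 0.146). I'll move to (0.595, -0.06) at height, fingers shut, with the jaw axis across the push.

```bash
python3 -m jog '[[[46,-34,0],[0,0,-7],1],[[92,-67,0],[0,0,-14],1],[[139,-101,0],[0,0,-21],1],[[185,-134,0],[0,0,-28],1],[[231,-168,0],[0,0,-35],1],[[277,-201,0],[0,0,-42],1],[[324,-235,0],[0,0,-49],1],[[370,-268,0],[0,0,-56],1],[[416,-302,0],[0,0,-63],1],[[462,-335,0],[0,0,-70],1],[[509,-369,0],[0,0,-77],1],[[555,-402,0],[0,0,-77],1]]'
python3 - <<'E'
from h import *
s=bot.read_state();print(s["time_s"],s["position"],np.round(s["tcp_rot"],3),s["opening"],s["force"])
p=np.array([.595,-.06,.223])-s["position"];print(s["tcp_rot"].T@p*1000 if hasattr(s["tcp_rot"],"T") else np.array(s["tcp_rot"]).T@p*1000)
E
```

```text
time_s: 1.1
position: [0.4813, -0.2048, 0.2223]
tcp_rot: [[-0.057, 0.998, -0.001], [0.998, 0.057, 0.0], [0.0, -0.001, -1.0]]
force: [0.7, -1.7, -1.3]
opening: 0.17
1.1 [ 0.48126487 -0.20480322  0.22233488] [[-0.057  0.998 -0.001]
 [ 0.998  0.057  0.   ]
 [ 0.    -0.001 -1.   ]] 0.17010689391301437 [ 0.71438745 -1.66425589 -1.32503699]
[138.08238345 121.80669502  -0.69280025]
```

```bash
python3 -m jog '[[[28,24,0],[0,0,0],1],[[55,48,0],[0,0,0],1],[[83,73,0],[0,0,0],1],[[110,97,0],[0,0,0],1],[[130,115,0],[0,0,0],1],[[130,115,0],[0,0,0],1],[[130,115,0],[0,0,0],1]]'
python3 - <<'E'
from h import *
a=snap("top","t1.png")[110:225,90:230];b=snap("scene","s1.png")[185:300,125:265]
s=bot.read_state();print(s["time_s"],s["position"],s["opening"])
cv2.imwrite("pics/z1.png",np.hstack([cv2.resize(x,(396,325),interpolation=2) for x in (a,b)])[:,:,::-1])
E
```

```text
time_s: 1.68
position: [0.5887, -0.0696, 0.2219]
tcp_rot: [[-0.056, 0.998, -0.001], [0.998, 0.056, -0.0], [0.0, -0.001, -1.0]]
force: [0.5, 0.1, -0.3]
opening: 0.007
1.7833 [ 0.58768779 -0.0712495   0.22204036] 0.005177143596740962
```

View pics/z1.png

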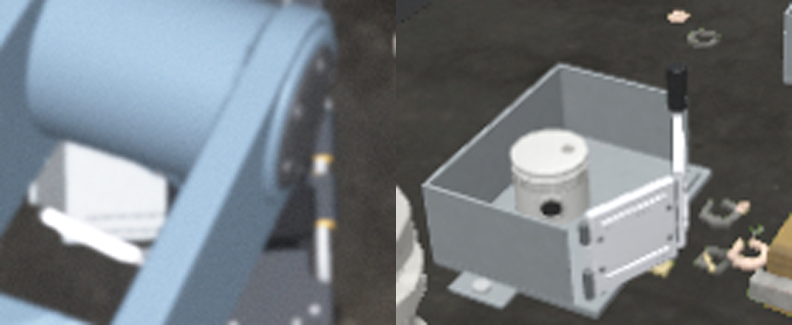

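```bash
python3 - <<'E'
from h import *
A,a=ray("top",170.5,179);B,b=ray("scene",224,209.5)
t=np.linalg.lstsq(np.c_[a,-b],B-A,rcond=None)[0];print(A+a*t[0],B+b*t[1])
E
python3 -m jog '[[[0,7,30],[0,0,0],1],[[0,7,60],[0,0,0],1],[[0,7,90],[0,0,0],1],[[0,7,115],[0,0,0],1],[[0,7,125],[0,0,0],1],[[0,7,125],[0,0,0],1],[[0,7,125],[0,0,0],1]]'
python3 - <<'E'
from h import *
snap("scene","s2.png")
cv2.imwrite("pics/z2.png",cv2.resize(cv2.imread("pics/s2.png")[150:300,125:325],(600,450)))
E
```

```text
[ 0.59996443 -0.00415619  0.12752401] [ 0.59803316 -0.0049708   0.12704866]
time_s: 2.37
position: [0.5954, -0.0716, 0.0978]
tcp_rot: [[-0.051, 0.999, -0.0], [0.999, 0.051, -0.0], [-0.0, -0.0, -1.0]]
force: [-0.4, 0.3, 0.2]
opening: 0.003
```

View pics/z2.png

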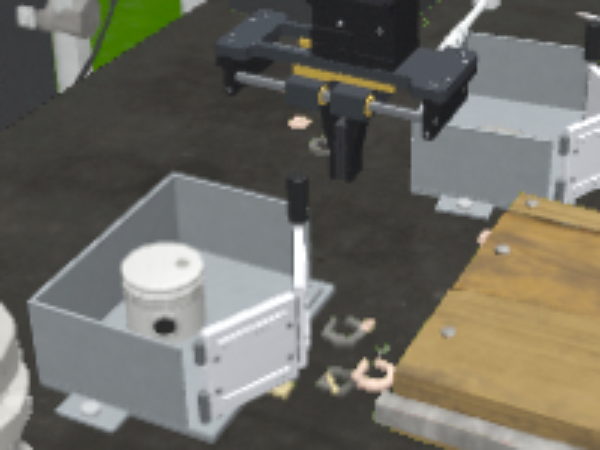

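```bash
python3 -m jog '[[[20,3,0],[0,0,0],1],[[40,3,0],[0,0,0],1],[[50,3,0],[0,0,0],1],[[60,3,0],[0,0,0],1],[[70,3,0],[0,0,0],1],[[80,3,0],[0,0,0],1],[[90,3,0],[0,0,0],1],[[100,3,0],[0,0,0],1],[[110,3,0],[0,0,0],1],[[120,3,0],[0,0,0],1],[[130,3,0],[0,0,0],1],[[140,3,0],[0,0,0],1]]'
python3 - <<'E'
from h import *
snap("scene","s3.png")
cv2.imwrite("pics/z3.png",cv2.resize(cv2.imread("pics/s3.png")[150:300,125:325],(600,450)))
E
```

```text
time_s: 3.42
position: [0.5909, 0.0705, 0.0974]
tcp_rot: [[-0.053, 0.999, -0.001], [0.999, 0.053, 0.0], [0.0, -0.001, -1.0]]
force: [0.8, -0.4, -0.7]
opening: 0.007
```

View pics/z3.png

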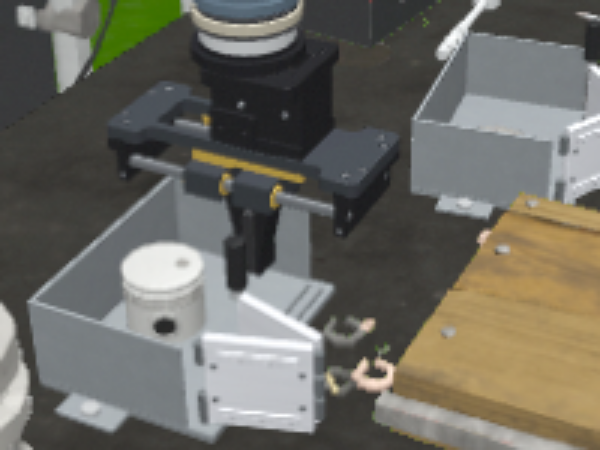

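The knob moves with the fingers and the cover is folding. I'll continue slowly to the stop.

```bash
python3 -m jog '[[[8,0,0],[0,0,0],1],[[16,0,0],[0,0,0],1],[[24,0,0],[0,0,0],1],[[32,0,0],[0,0,0],1],[[38,0,0],[0,0,0],1],[[42,0,0],[0,0,0],1],[[46,0,0],[0,0,0],1],[[49,0,0],[0,0,0],1],[[52,0,0],[0,0,0],1],[[52,0,0],[0,0,0],1]]'
```

```text
time_s: 4.3
position: [0.5888, 0.1165, 0.0977]
tcp_rot: [[-0.056, 0.998, -0.0], [0.998, 0.056, -0.009], [-0.009, -0.001, -1.0]]
force: [-0.2, -14.9, 0.1]
opening: 0.008
```

```bash
python3 -m jog '[[[1,0,0],[0,0,0],1],[[2,0,0],[0,0,0],1],[[3,0,0],[0,0,0],1],[[4,0,0],[0,0,0],1],[[4,0,0],[0,0,0],1]]'
python3 - <<'E'
from h import *
snap("scene","s4.png")
cv2.imwrite("pics/z4.png",cv2.resize(cv2.imread("pics/s4.png")[180:300,125:285],(640,480)))
E
```

```text
time_s: 4.72
position: [0.5888, 0.117, 0.0978]
tcp_rot: [[-0.056, 0.998, -0.001], [0.998, 0.056, -0.014], [-0.014, -0.001, -1.0]]
force: [0.6, -23.7, 1.8]
opening: 0.0
```

View pics/z4.png

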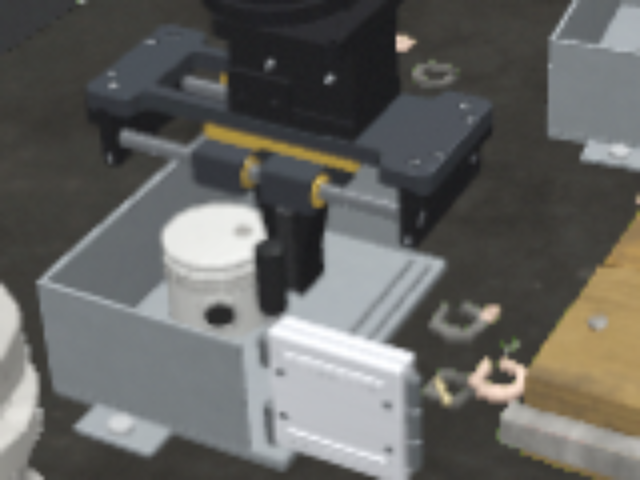

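The arm stopped moving while the force rose to 24 N, and the panels look flat together. Backing off along the guide, then up and clear.

```bash
python3 -m jog '[[[-5,0,0],[0,0,0],1],[[-15,0,0],[0,0,0],1],[[-30,0,0],[0,0,0],1],[[-50,0,0],[0,0,0],1],[[-50,0,-40],[0,0,0],1],[[-50,0,-80],[0,0,0],1],[[-50,0,-120],[0,0,0],1],[[-80,0,-140],[0,0,0],1],[[-120,0,-140],[0,0,0],1],[[-160,0,-140],[0,0,0],1],[[-200,0,-140],[0,0,0],1],[[-240,0,-140],[0,0,0],1]]'
python3 -m jog '[[[-40,0,0],[0,0,0],1],[[-80,0,0],[0,0,0],1],[[-120,0,0],[0,0,0],1],[[-160,0,0],[0,0,0],1],[[-200,0,0],[0,0,0],1],[[-200,0,0],[0,0,0],1],[[-200,0,0],[0,0,0],1]]'
python3 - <<'E'
from h import *
a=snap("top","t5.png")[100:220,85:245];b=snap("scene","s5.png")[160:280,145:305]
cv2.imwrite("pics/z5.png",cv2.resize(np.hstack([a,b])[:,:,::-1],(800,300)))
s0=cv2.imread("pics/scene0.png");s5=cv2.imread("pics/s5.png")
cv2.imwrite("pics/z6.png",cv2.resize(np.hstack([s0[140:230,250:370],s5[140:230,250:370]]),(800,300)))
E
```

```text
time_s: 5.77
position: [0.6006, -0.1154, 0.2379]
tcp_rot: [[-0.054, 0.999, 0.0], [0.999, 0.054, 0.001], [0.001, 0.0, -1.0]]
force: [1.1, 0.2, -0.5]
opening: 0.005
time_s: 6.35
position: [0.6109, -0.3163, 0.2368]
tcp_rot: [[-0.049, 0.999, -0.0], [0.999, 0.049, 0.001], [0.001, -0.0, -1.0]]
force: [-0.3, 0.5, -0.2]
opening: 0.007
```

View pics/z5.png

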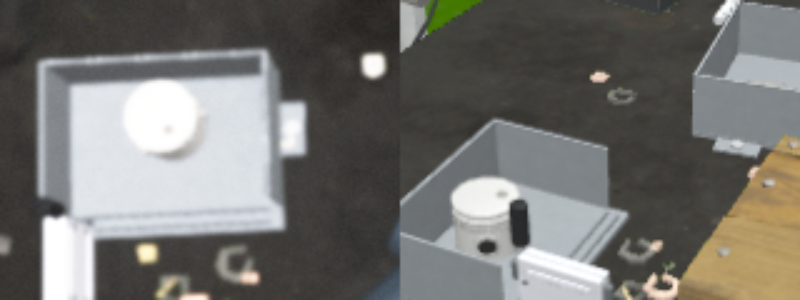

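View pics/z6.png

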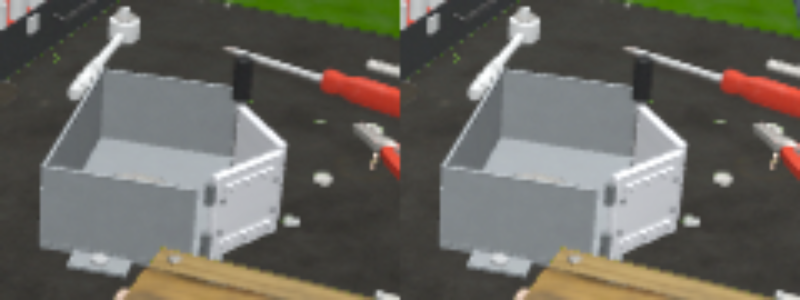

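The piston bay's panels lie parallel side by side, the gear bay's cover looks the same as at the start, and the arm is clear.

```bash
python3 -c "
from rig import bot
print(bot.hand_in())"
```

```text
the job is handed in; nothing more can be done
None
```

The piston bay's cover is folded shut against its stop and the job is handed in; `hand_in` reports no verdict.

- **What I did:** The piston was in the bay on the robot's left (+y). I pushed that cover's knob about 150 mm along its guide with shut fingers. At the end the fingers stopped moving while the force rose to about 24 N, so it was against the hard stop. I then backed off and moved clear.
- **Piston bay check:** After I backed off, both cameras showed the two panels lying parallel against each other. I judged this by eye and from the stop, and did not measure the fold angle.
- **Gear bay check:** Its cover and knob look identical in the before and after scene pictures.
- **Arm and time:** The arm was clear of everything, with about 0.5 N on the tool, at about 6.5 s.
- **Disagreement:** The knob stopped about 11 mm short of where I first estimated (tool at y = 0.117 m rather than 0.128 m). I put this down to error in my first bay position estimate, since the pictures show the cover flat.

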